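# Seat the spice cup and hold the mill on pulse

### The job

Grind the spices: take the grinding cup with the orange lid (not the black-lidded coffee cup), set it fully down into the round socket of the white mill so that the two keys on its foot drop into the keyways, and let go of it. Only then turn the mill's spring-return dial clockwise, past its first two clicks to the third, the long orange mark at the end of its travel, and keep it there for a good two seconds; finish still holding the dial there, because it springs back to off when released. Leave the coffee cup and the other things on the worktop where they stand.

Things in the scene. Friction and masses are not known exactly. Their poses are not given: they have to be found in the camera images.
- spice_cup_center (a point): Centre of the cup to be fitted (ORANGE lid, steel body 62 mm across, 88 mm tall, 0.25 kg, loose, upright), on its axis 44 mm above its underside. Axes: z up, x along the lid's finger bar. Lid 66 mm across, its flat top 63.5 mm above the underside; on it stands the finger bar, 48 mm long (x), 13 mm thick (y), 63.5 to 88 mm above the underside: pinch its 13 mm from above.
- spice_cup_foot (a point): Centre of the underside of the orange-lidded cup, same axes. Grey foot 52 mm across, 15 mm high, bottom edge chamfered to 44 mm. Two keys stick out of it at +x and -x, in line with the finger bar, to 35 mm from the axis, each 12 mm wide, 5 to 13 mm above the underside. A half turn makes no difference.
- coffee_cup_center (a point): Centre (44 mm above its underside) of the coffee cup, loose: same shape as the other cup but with a BLACK lid; to be left alone. One cup stands to the left of the mill, the other to the right, either way round.
- socket (a point): Centre of the socket's floor, 52 mm above the worktop, where the middle of the cup's underside must rest. Axes: z up, x from the dial to the socket. A grey collar 14 mm high stands round it, 56 mm across inside, 74 outside, with two keyways 17 mm wide right through its wall at +x and -x (orange dots beside them), so the seated cup's bar points along x. A half turn makes no difference.
- mill: White cordless mill, fixed to the worktop; origin on the worktop, 52 mm from the socket's axis along -x and 52 mm from the dial's axis along +x. Axes as the socket's. Control block with the dial: 124 mm wide (y), from x = -104 to -8 mm, 72 mm high. Round motor housing with the socket: 124 mm across, 52 mm high.
- dial_grip (a point): Middle of the dial's black grip bar, on its vertical axis, 92.5 mm above the worktop; turns with the dial. Bar 46 mm long (x; white pointer line on the +x half), 13 mm thick (y), top 106 mm above the worktop, on a round skirt 48 mm across whose top is 80 mm above it. Axes: z up, x to the pointer. At off the pointer stands 0.63 rad anticlockwise, seen from above, of the mill's x axis.
- dial (a joint): Dial angle in rad, 0 at off, growing as it is turned clockwise seen from above. Clicks at 0.42 (short white mark), 0.84 (longer white mark) and 1.26 (long orange mark, the third), end stop at 1.30. A spring of 0.06 N m at off to 0.10 N m at the third, and up to 0.05 N m more to climb over a click, turns it back to 0 from anywhere when let go.
- spice_jar_a: Bystander: small glass spice jar with dark brown cap, 41 mm in diameter, 105 mm tall; origin at its underside.
- spice_jar_b: Bystander: small glass spice jar with black cap, 41 mm in diameter, 105 mm tall; origin at its underside.
- tuna: Bystander: flat food tin, 86 mm in diameter, 40 mm tall; origin at its underside.
- lemon: Bystander: lemon, 78x55x56 mm; origin at its underside.
- mug: Bystander: white mug with green dots, 78 mm across, 93 mm tall; origin at its underside.
- garlic: Bystander: garlic bulb, 60x57x58 mm; origin at its underside.
- spoon: Bystander: wooden spoon, 295 mm long, lying near the front edge; origin at the middle of its underside.
Mind the look-alikes: they are no part of the job. What is shaped like the part that bears spice_cup_center but turquoise is not meant.

How it is judged:
By the outcome, as a careful person would: the job done as asked, in the order asked, and still so for the second after the job is handed in, while the arm keeps its last pose, push and grip.
It also fails if it takes over 54 s, if anything falls off the work surface, if the arm or the gripper's body presses on something with over 40 N, if the wrist force passes 120 N, or if a joint passes its speed limit or range.

### The arm

A 6-joint arm with a two-finger parallel gripper is mounted at the origin on a cart in front of the work surface, level with it; the furniture and walls round the work are solid. World frame = base frame: x ahead of the robot, y to its left, z up, the work surface at z = 0. Lengths are in m, angles in degrees, forces in N, time in s.
With the tool pointing down it reaches from about 0.4 to 0.825 m from the base axis. Payload 7 kg.
Tool frame: the origin (TCP) lies midway between the tips of the shut fingers; the grasp point (between the pads) lies 19 mm behind it; x points along the fingers, z is the direction in which the jaws open and shut, and the axes are right-handed (so a half turn about x gives the same grasp; the last joint's range is limited). The gripper opens to 88 mm and grips with 3 to 60 N. Pads are 19 mm wide; open, the fingers measure 130 mm over their backs; the gripper's body (78 mm by 193 mm) begins 47 mm behind the grasp point.
Start: joints at [-48.524, 20.546, 0.682, 0, -70.136, -16.507], TCP at [0.285, -0.612, 0.227] pointing down, gripper open.
Joint ranges: [-176.03, 176.03], [-82.01, 121.73], [-58.28, 71.71], [-173.87, 95.51], [-174.79, -0.11], [-173.66, 173.66]. Speed limits (degrees/s): [136.94, 136.94, 172.46, 180, 180, 180].

### API

Orientations are given as [roll, pitch, yaw] about the fixed x, y, z axes, in that order (R = Rz(yaw) Ry(pitch) Rx(roll)).
In Python, from plant import get_state, capture, close_job gives the robot as it stands.
- The arm moves only by the tool play_rows, never from a script. Its argument "series" is one flat list of numbers, 4 for each row, row after row: the shift along the tool's x, y, z in m, then the turn about the tool's x in rad. In form: [tx, ty, tz, spin, tx, ty, tz, spin, ...]. A call has exactly 5 rows; each row shifts and turns the commanded pose from where the row before left it, along the tool's axes as they then stand; what a row does not reach is not made up. A row lasts 1/12 s, in which the tool goes at most 41.7 mm and 7.16 degrees, less where a joint would pass 70% of its speed; a pose out of reach is approached as far as the arm can. A call is refused whole if a number of a shift passes 0.0417 or a number of a turn 0.125, either way. A call with a gripper value outside its range is refused whole. "jaw" is the opening in per cent of the stroke, from 0 (shut) to 100 (fully open), set as the call begins (left out, the last holds). The fingers move at their own pace and stop on an object; "squeeze" is the grip in N (left out, the last holds). Time passes only in rows, so rows that do not move let the fingers close, or fill a call up. It gives the time, the measured TCP pose, the force and the opening at its end, in the units of the state.
- get_state(): the state, without advancing time (a new reading comes with each control period).
- capture(name): name is "side" or "top"; returns a dict with "img" (384x512x3 uint8, blue, green, red), "K" (3x3 intrinsics, pixels), "world_from_camera" (4x4, takes a point from camera to world coordinates). Camera axes: x right, y down, z forward; pixel columns grow to the right and rows downward; lengths in m; the calibration is good to about 2 mm. A picture is of the moment at which its call begins. There is no depth.
- close_job(): hands the job in, once; it reports no verdict.
The state is a dict: "time_s": time; "joints": joint angles; "qd": joint speeds; "joint_torque": joint torques, N m; "tcp_pos": TCP position; "eef_rot": TCP orientation; "contact_force": force on the tool from outside, world axes, zero at the start; "moment": the same for the moment, N m; "gripper_width": finger opening in m.
Only numpy, scipy, OpenCV 4.12 (cv2) and the standard library are available. Lean on these libraries where they do the work, as an engineer would, in place of code of your own. Each camera call takes 0.05 s, during which the arm holds its last target.

## Working session

There is one attempt and no reset: what is moved stays moved. The work goes in short steps, Python scripts to look and compute and a tool call to move; the robot and the scene stay as the last step left them, time stands still between calls to the robot, and variables do not carry over. Pictures are saved under pics/ and viewed, and the job is handed in when it is done.

Besides the shell and the picture viewer there is one more tool, called after ">>>" as name(argument=value, ...) on one line, values as JSON. play_rows: Moves the arm, as the interface text tells. Its arguments: {"type":"object","properties":{"series":{"type":"array","items":{"type":"number"}},"jaw":{"type":"number"},"squeeze":{"type":"number"}},"required":["series"]}

```bash
ls; mkdir -p pics
python3 - <<'E'
from plant import *
import cv2,numpy as np
s=get_state();print(s)
for n in("side","top"):
    c=capture(n);cv2.imwrite(f"pics/{n}0.png",c["img"]);np.savez(f"{n}0.npz",**c);print(n,c["K"],c["world_from_camera"])
E
```

```text
pics
{'time_s': 0.0, 'joints': array([-4.85224584e+01,  2.05926276e+01,  6.35592648e-01, -1.95638087e-02,
       -7.01342066e+01, -1.65052715e+01]), 'qd': array([ 0.08547404, -0.06429233, -0.021663  ,  0.09656723,  0.00307729,
       -0.07698038]), 'joint_torque': array([-1.94136970e-03, -5.82721639e+01,  2.93046427e+01,  6.99693784e+00,
        6.68291192e-03, -1.76779972e-04]), 'tcp_pos': array([ 0.28473874, -0.61149491,  0.22562477]), 'eef_rot': array([  5.11055317,  89.90692277, 120.07616048]), 'contact_force': array([ 0.38025133, -0.78968066, -0.35719806]), 'moment': array([-0.04631019,  0.05011472, -0.00374086]), 'gripper_width': 0.08760024747604601}
side [[376.31437124   0.         265.46194412]
 [  0.         376.31437124 191.34733587]
 [  0.           0.           1.        ]] [[-0.99922813  0.0324798  -0.0220956   0.5874356 ]
 [ 0.03538445  0.49989154 -0.86536489  1.11254415]
 [-0.01706147 -0.86547878 -0.50065496  0.75482737]
 [ 0.          0.          0.          1.        ]]
top [[407.46892877   0.         253.55063401]
 [  0.         407.46892877 182.10343619]
 [  0.           0.           1.        ]] [[-0.00713201 -0.99920606  0.03919678  0.48838881]
 [-0.99994844  0.00684299 -0.00750283 -0.01107257]
 [ 0.00722865 -0.03924826 -0.99920334  1.57151062]
 [ 0.          0.          0.          1.        ]]
```

View pics/side0.png

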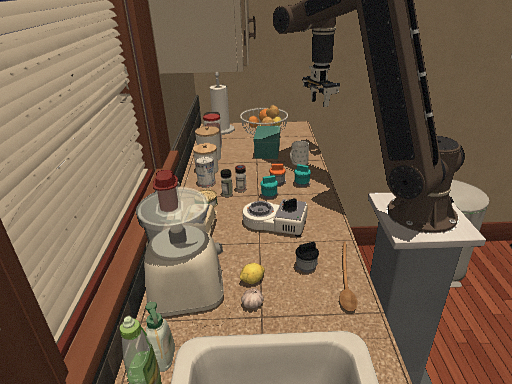

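View pics/top0.png

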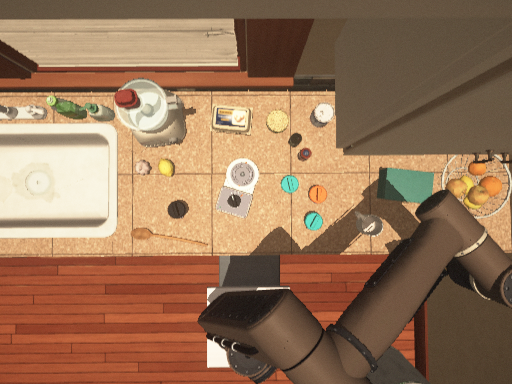

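The side view shows the orange lid at (278,174), half hidden by turquoise look-alikes at (270,187) and (302,176), with the mill at (275,215). In the top view the orange lid is at (318,194), the socket at (242,173), the dial at (234,201) and the black coffee cup at (178,209). I'll zoom in next.

Run:
```python
import cv2,numpy as np
t=np.load("top0.npz")["img"];s=np.load("side0.npz")["img"]
cv2.imwrite("pics/tz.png",cv2.resize(t[140:240,205:345],None,fx=5.6,fy=5.6,interpolation=cv2.INTER_CUBIC))
cv2.imwrite("pics/sz.png",cv2.resize(s[150:240,220:330],None,fx=6.5,fy=6.5,interpolation=cv2.INTER_CUBIC))
```

```text
(no output)
```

View pics/tz.png

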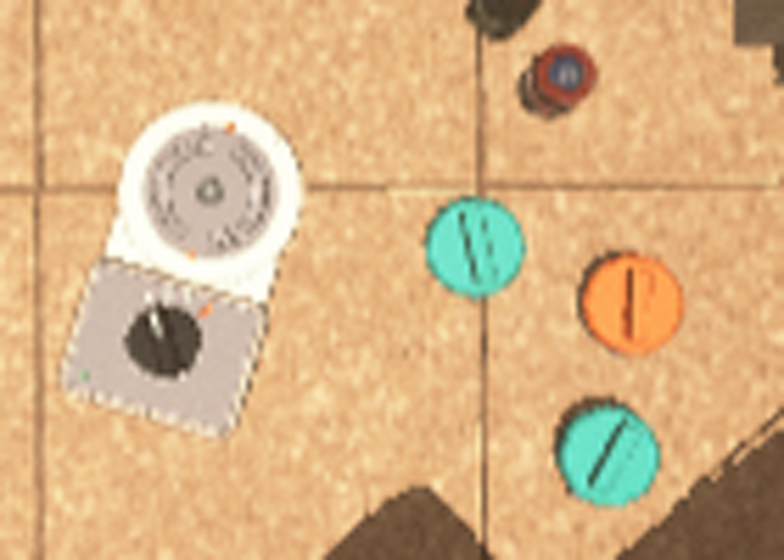

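View pics/sz.png

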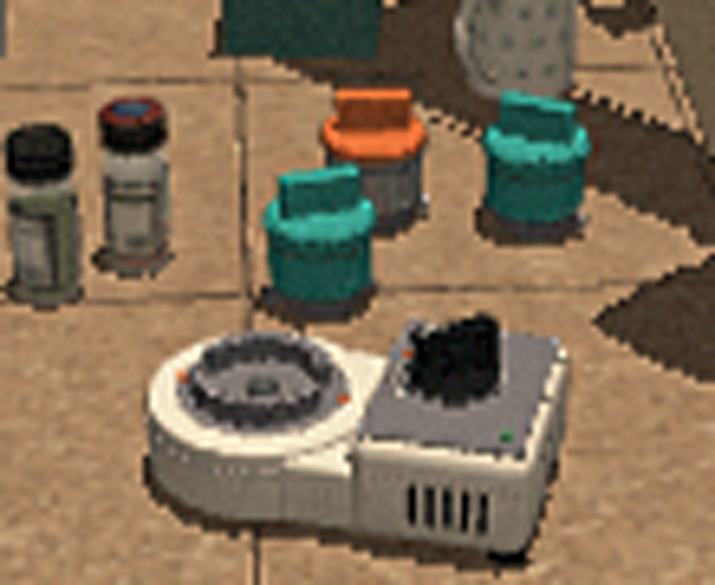

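```bash
cat > h.py <<'E'
import numpy as np,cv2
def ray(c,p):
    T=c["world_from_camera"];d=T[:3,:3]@np.linalg.solve(c["K"],[p[0],p[1],1.]);return T[:3,3],d/np.linalg.norm(d)
def plane(c,p,z):
    o,d=ray(c,p);return o+d*(z-o[2])/d[2]
def tri(c1,p1,c2,p2):
    o1,d1=ray(c1,p1);o2,d2=ray(c2,p2)
    a=np.linalg.lstsq(np.c_[d1,-d2],o2-o1,rcond=None)[0]
    A,B=o1+a[0]*d1,o2+a[1]*d2;return (A+B)/2,np.linalg.norm(A-B)
def proj(c,P):
    T=c["world_from_camera"];q=c["K"]@(T[:3,:3].T@(np.asarray(P,float)-T[:3,3]));return q[:2]/q[2]
def mask(im,hlo,hhi,smin,vmin):
    h=cv2.cvtColor(im,cv2.COLOR_BGR2HSV);return cv2.inRange(h,(hlo,smin,vmin),(hhi,255,255))
E
python3 - <<'E'
from h import *
np.set_printoptions(precision=4,suppress=True)
t=np.load("top0.npz");s=np.load("side0.npz")
for n,c,box in(("top",t,(200,130,350,240)),("side",s,(230,150,330,240))):
    im=c["img"];m=mask(im,4,16,170,150);k=np.zeros_like(m);x0,y0,x1,y1=box;k[y0:y1,x0:x1]=m[y0:y1,x0:x1]
    N,_,st,ce=cv2.connectedComponentsWithStats(k)
    for i in range(1,N):
        if st[i,4]>=2:print(n,ce[i],st[i])
    for z in(0.0635,.066):
        pass
    hsv=cv2.cvtColor(im,cv2.COLOR_BGR2HSV)
    # white housing and dark dial
    if n=="top":
        w=((hsv[...,1]<60)&(hsv[...,2]>215)).astype(np.uint8);kk=np.zeros_like(w);kk[150:225,212:265]=w[150:225,212:265]
        cs,_=cv2.findContours(kk,cv2.RETR_EXTERNAL,cv2.CHAIN_APPROX_NONE);cc=max(cs,key=len)
        P=np.array([plane(t,p,.052)[:2] for p in cc[:,0]])
        print("white bbox",cv2.boundingRect(cc))
        far=P[P[:,0]>P[:,0].max()-.062]
        A=np.c_[2*far,np.ones(len(far))];q=np.linalg.lstsq(A,(far**2).sum(1),rcond=None)[0]
        print("housing circle",q[:2],np.sqrt(q[2]+q[0]**2+q[1]**2))
        d=((hsv[...,2]<75)).astype(np.uint8);kk=np.zeros_like(d);kk[190:212,224:245]=d[190:212,224:245]
        N,_,st,ce=cv2.connectedComponentsWithStats(kk);i=1+np.argmax(st[1:,4]);print("dial",ce[i],st[i],plane(t,ce[i],.08),plane(t,ce[i],.09))
E
```

```text
top [317.7737 193.5912] [309 185  18  18 137]
white bbox (224, 158, 35, 42)
housing circle [0.5786 0.0202] 0.05932922110036605
dial [235.1818 200.    ] [234 195   4  11  11] [0.4819 0.0453 0.08  ] [0.4819 0.045  0.09  ]
side [276.6154 164.1538] [272 164  11   2  13]
side [276.9828 171.0172] [270 168  15   6  58]
```

Run:
```python
from h import *
t=np.load("top0.npz")["img"];s=np.load("side0.npz")["img"]
def z(im,x0,y0,w,h,f,n):
    o=cv2.resize(im[y0:y0+h,x0:x0+w],None,fx=f,fy=f,interpolation=cv2.INTER_NEAREST)
    for i in range(0,w,5):cv2.putText(o,str(x0+i),(i*f,8),0,.3,(255,0,0),1);cv2.line(o,(i*f,0),(i*f,4),(0,0,255),1)
    for i in range(0,h,5):cv2.putText(o,str(y0+i),(0,i*f+8),0,.3,(255,0,0),1);cv2.line(o,(0,i*f),(4,i*f),(0,0,255),1)
    cv2.imwrite("pics/"+n,o)
z(t,212,155,52,66,9,"a1.png")
z(s,240,195,72,44,11,"a2.png")
a=cv2.resize(t[182:206,305:331],None,fx=14,fy=14,interpolation=cv2.INTER_NEAREST)
b=cv2.resize(s[160:186,265:291],None,fx=14,fy=14,interpolation=cv2.INTER_NEAREST)
o=np.zeros((364,740,3),np.uint8);o[:a.shape[0],:a.shape[1]]=a;o[:b.shape[0],372:372+b.shape[1]]=b;cv2.imwrite("pics/a3.png",o)
```

```text
(no output)
```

View pics/a1.png

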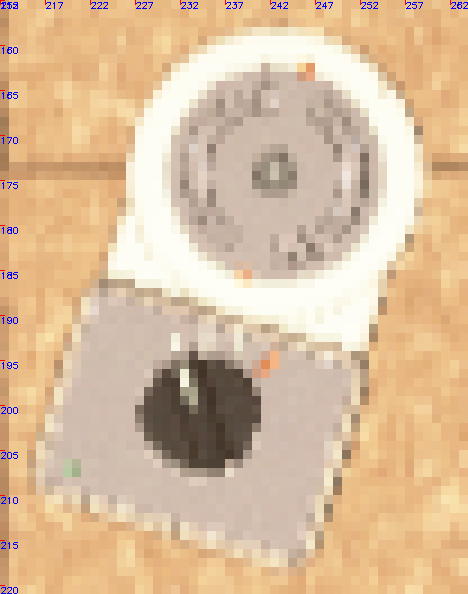

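View pics/a2.png

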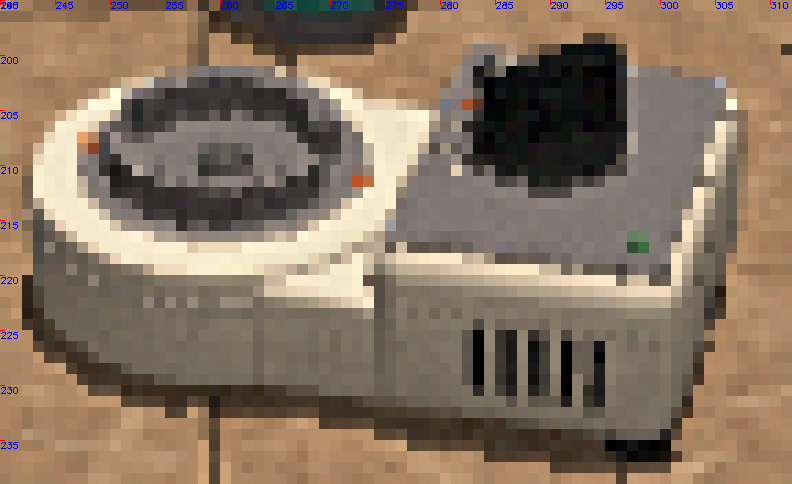

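View pics/a3.png

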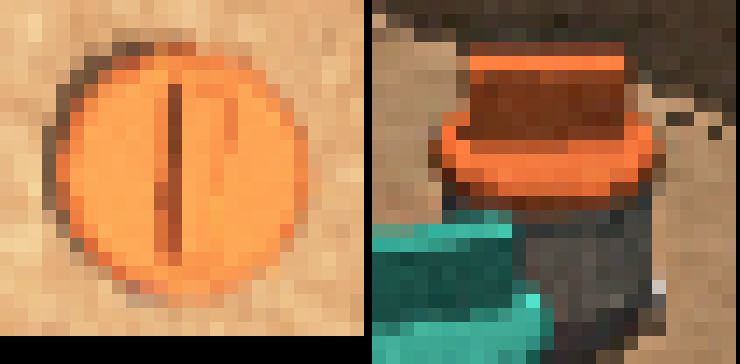

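Run:
```python
from h import *
np.set_printoptions(precision=4,suppress=True)
t=np.load("top0.npz");s=np.load("side0.npz")
print("hub",tri(t,(241.9,173.8),s,(260,209)),plane(t,(242,173.8),.052),plane(s,(260,209),.052))
a,b=(245.8,162.3),(238.6,184.9);c,d=(247.5,207.4),(272.4,211)
A=tri(t,a,s,c);B=tri(t,b,s,d);print("dots",A,B,(A[0]+B[0])/2);v=(A[0]-B[0]);print(np.degrees(np.arctan2(v[1],v[0])))
for z in(.052,.056):
  v=plane(t,a,z)-plane(t,b,z);print("top",plane(t,a,z),plane(t,b,z),np.degrees(np.arctan2(v[1],v[0])),(plane(t,a,z)+plane(t,b,z))[:2]/2)
  v=plane(s,c,z)-plane(s,d,z);print("side",np.degrees(np.arctan2(v[1],v[0])),(plane(s,c,z)+plane(s,d,z))[:2]/2)
# dial skirt: circle fit
im=t["img"];g=im.astype(float).sum(2)/3
m=np.zeros(g.shape,np.uint8);m[193:209,226:242]=(g[193:209,226:242]<130)
cs,_=cv2.findContours(m,cv2.RETR_EXTERNAL,cv2.CHAIN_APPROX_NONE);cc=max(cs,key=len);print("dial circle",cv2.fitEllipse(cc),cv2.moments(m,True)["m10"]/m.sum(),cv2.moments(m,True)["m01"]/m.sum())
p=cv2.fitEllipse(cc)[0];print(plane(t,p,.08),plane(t,p,.09))
# grey top corners of the block z .072 in top
C=[(223,186.5),(216.8,207.5),(245,217),(251.8,194)]
Q=np.array([plane(t,q,.072) for q in C]);print(Q,Q.mean(0))
for i,j in((1,0),(2,3)):
  v=Q[j]-Q[i];print(np.degrees(np.arctan2(v[1],v[0])),np.linalg.norm(v))
for i,j in((0,3),(1,2)):
  v=Q[j]-Q[i];print(np.degrees(np.arctan2(v[1],v[0]))+90,np.linalg.norm(v))
# lid
hsv=cv2.cvtColor(im,cv2.COLOR_BGR2HSV)
m=np.zeros(g.shape,np.uint8);m[182:206,307:331]=((im[182:206,307:331,2].astype(int)-im[182:206,307:331,0])>125)
cs,_=cv2.findContours(m,cv2.RETR_EXTERNAL,cv2.CHAIN_APPROX_NONE);cc=max(cs,key=len);e=cv2.fitEllipse(cc);print("lid",e,cv2.boundingRect(cc));print(plane(t,e[0],.06),plane(t,e[0],.0635))
# bar top edge in side
L=(371.5,0)
l=(265+(470-372)/14-.5,160+56/14-.5);r=(265+(624-372)/14-.5,160+56/14-.5);print(l,r)
X=plane(s,l,.088);Y=plane(s,r,.088);print("bar side",X,Y,(X+Y)/2,np.linalg.norm(X-Y),np.degrees(np.arctan2(*(X-Y)[[1,0]])))
bt=(305+168/14-.5+2,182+175/14-.5);print("tri bar",bt,tri(t,bt,s,((l[0]+r[0])/2,l[1])))
```

```text
hub (array([0.5794, 0.0208, 0.0537]), np.float64(0.00034554306140988767)) [0.5793 0.0204 0.052 ] [0.5796 0.0181 0.052 ]
dots (array([0.6225, 0.006 , 0.0525]), np.float64(0.0004960381969960852)) (array([0.5377, 0.0334, 0.052 ]), np.float64(0.00046197119485189383)) [0.5801 0.0197 0.0522]
-17.920420693447884
top [0.6223 0.006  0.052 ] [0.5379 0.0334 0.052 ] -17.99127332348643 [0.5801 0.0197]
side -18.321789745727564 [0.5801 0.0193]
top [0.6219 0.0059 0.056 ] [0.5378 0.0332 0.056 ] -17.991273323486425 [0.5799 0.0196]
side -18.321789745727337 [0.5802 0.0255]
dial circle ((233.93312072753906, 200.67958068847656), (11.352198600769043, 12.672295570373535), 81.86418151855469) 233.88095238095238 200.57142857142858
[0.4794 0.0499 0.08  ] [0.4795 0.0495 0.09  ]
[[ 0.5318  0.0902  0.072 ]
 [ 0.4548  0.1133  0.072 ]
 [ 0.4193  0.01    0.072 ]
 [ 0.5035 -0.0156  0.072 ]] [0.4773 0.0495 0.072 ]
-16.687751110180614 0.08035693510993931
-16.875627595190426 0.08799137690095882
-14.995529261249459 0.10950158600903079
-18.99602795000598 0.10925395125098873
lid ((317.78814697265625, 193.89602661132812), (16.91083526611328, 17.394149780273438), 171.07183837890625) (309, 185, 18, 19)
[ 0.5022 -0.2606  0.06  ] [ 0.5022 -0.26    0.0635]
(271.5, 163.5) (282.5, 163.5)
bar side [ 0.5256 -0.2639  0.088 ] [ 0.4811 -0.2607  0.088 ] [ 0.5033 -0.2623  0.088 ] 0.04457131817700153 -4.047981955750626
tri bar (318.5, 194.0) (array([ 0.5026, -0.2583,  0.0899]), np.float64(0.00200609428384421))
```

```bash
cat >> h.py <<'E'
def togo(x,y,z,th,quiet=False):
    from plant import get_state
    from scipy.spatial.transform import Rotation as Ro
    s=get_state();R=Ro.from_euler("xyz",s["eef_rot"],degrees=True).as_matrix();p=np.array(s["tcp_pos"])
    d=R.T@(np.array([x,y,z])-p);now=np.degrees(np.arctan2(R[1,2],R[0,2]))
    dt=(now-th+90)%180-90
    print("t",s["time_s"],"p",p.round(4),"theta",now.round(2),"tilt",R[:,0].round(4),"w",round(s["gripper_width"],4))
    print("F",s["contact_force"].round(2),"M",s["moment"].round(3),"q",s["joints"].round(1))
    print("GO tool xyz",d.round(4),"spin",np.radians(dt).round(4))
E
python3 -c "
from h import *
togo(.502,-.260,.18,86)"
```

```text
t 0.1 p [ 0.2847 -0.6115  0.2257] theta 114.96 tilt [-7.0e-04  1.3e-03 -1.0e+00] w 0.0878
F [-0.32  0.53 -0.73] M [-0.034 -0.053  0.03 ] q [-48.5  20.6   0.6  -0.  -70.1 -16.5]
GO tool xyz [ 0.046  -0.3453  0.2269] spin 0.5055
```

>>> play_rows(series=[0, -0.02, 0.013, 0, 0, -0.034, 0.0224, 0, 0, -0.034, 0.0224, 0, 0, -0.034, 0.0224, 0, 0, -0.034, 0.0224, 0], jaw=55, squeeze=30)

```text
time_s: 0.52
tcp_pos: [0.3833, -0.4514, 0.2261]
eef_rot: [19.9, 90.0, 134.8]
contact_force: [0.9, 0.5, -0.4]
gripper_width: 0.0599
```

>>> play_rows(series=[0, -0.034, 0.0224, 0, 0, -0.034, 0.0224, 0, 0, -0.034, 0.0224, 0, 0, -0.034, 0.0224, 0, 0, -0.034, 0.0224, 0])

```text
time_s: 0.93
tcp_pos: [0.4903, -0.2778, 0.2265]
eef_rot: [19.1, 90.0, 134.1]
contact_force: [0.6, -0.6, 0.2]
gripper_width: 0.0485
```

>>> play_rows(series=[0, -0.019, 0.0123, 0.1, 0.01, 0, 0, 0.1, 0.01, 0, 0, 0.1, 0.01, 0, 0, 0.1, 0.01, 0, 0, 0.105])

```text
time_s: 1.35
tcp_pos: [0.5018, -0.2601, 0.1858]
eef_rot: [68.2, 90.0, 154.0]
contact_force: [0.3, -0.3, 0.1]
gripper_width: 0.0479
```

```bash
python3 -c "
from h import *
from plant import *
togo(.502,-.260,.067,86)
c=capture('top');cv2.imwrite('pics/b1.png',cv2.resize(c['img'][150:240,270:370],None,fx=7,fy=7,interpolation=cv2.INTER_NEAREST))
c=capture('side');cv2.imwrite('pics/b2.png',cv2.resize(c['img'][110:200,230:330],None,fx=7,fy=7,interpolation=cv2.INTER_NEAREST))
"
```

```text
t 1.35 p [ 0.5018 -0.2601  0.1858] theta 85.8 tilt [-5.e-04  3.e-04 -1.e+00] w 0.0479
F [ 0.26 -0.29  0.09] M [-0.056 -0.042 -0.032] q [ -7.6  12.1 -16.7  -0.  -61.2 -86.6]
GO tool xyz [ 0.1188 -0.0003  0.    ] spin -0.0036
```

View pics/b1.png

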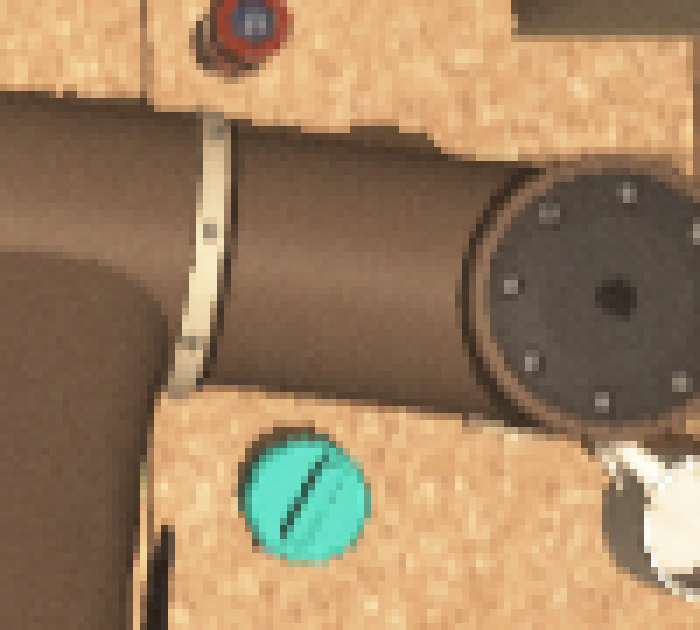

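View pics/b2.png

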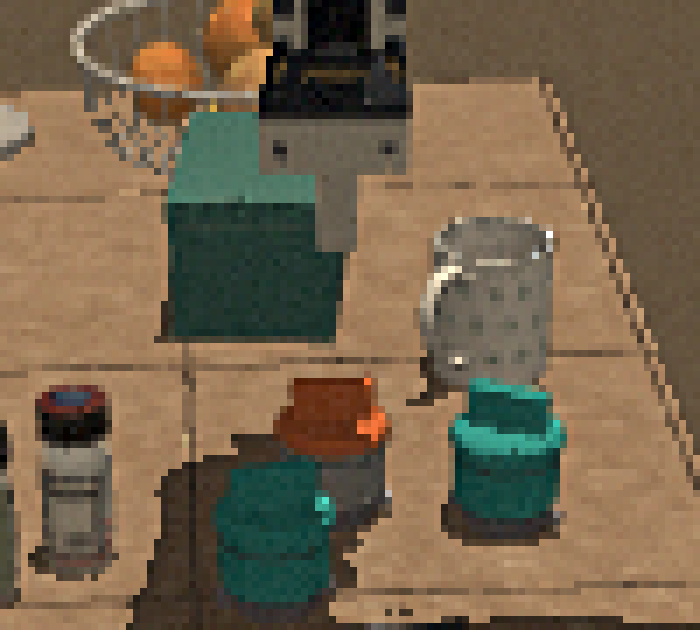

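The side view shows the fingers straight above the orange bar: finger at column ~337 of the zoomed picture, bar centre at ~333. The arm hides the cup from the top camera. I'm going down now.

>>> play_rows(series=[0.03, 0, 0, 0, 0.03, 0, 0, 0, 0.025, 0, 0, 0, 0.02, 0, 0, 0, 0.013, 0, 0, 0])

```text
time_s: 1.87
tcp_pos: [0.5009, -0.2605, 0.0668]
eef_rot: [80.6, 89.9, 166.8]
contact_force: [0.3, 0.1, -1.0]
gripper_width: 0.0477
```

>>> play_rows(series=[0, 0, 0, 0, 0, 0, 0, 0, 0, 0, 0, 0, 0, 0, 0, 0, 0, 0, 0, 0], jaw=0, squeeze=30)

```text
time_s: 2.28
tcp_pos: [0.5026, -0.2607, 0.0699]
eef_rot: [-97.0, 89.9, -11.0]
contact_force: [-0.3, 0.5, -0.5]
gripper_width: 0.0202
```

```bash
python3 -c "
from h import *
from plant import *
togo(.502,-.260,.067,86)
c=capture('side');cv2.imwrite('pics/b3.png',cv2.resize(c['img'][110:200,230:330],None,fx=7,fy=7,interpolation=cv2.INTER_NEAREST))
"
```

```text
t 2.2833 p [ 0.5026 -0.2607  0.0699] theta 86.08 tilt [ 2.1e-03 -4.0e-04 -1.0e+00] w 0.0202
F [-0.34  0.46 -0.55] M [-0.019 -0.035  0.003] q [ -7.6  19.  -24.6   0.  -46.3 -86.3]
GO tool xyz [0.0029 0.0007 0.0007] spin 0.0014
```

View pics/b3.png

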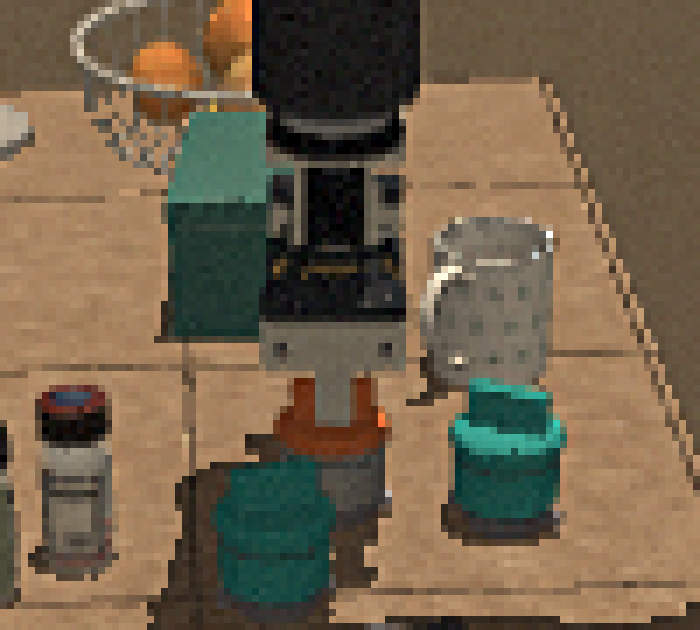

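>>> play_rows(series=[0, 0, 0, 0, 0, 0, 0, 0, 0, 0, 0, 0, 0, 0, 0, 0, 0, 0, 0, 0])

```text
time_s: 2.75
tcp_pos: [0.5023, -0.2608, 0.0694]
eef_rot: [-111.0, 89.9, -24.9]
contact_force: [-1.8, 0.5, 6.8]
gripper_width: 0.0127
```

```bash
python3 -c "
from h import *
togo(.502,-.260,.067,86)
"
```

```text
t 2.75 p [ 0.5023 -0.2608  0.0694] theta 86.06 tilt [ 1.e-03 -5.e-04 -1.e+00] w 0.0127
F [-1.81  0.5   6.82] M [ 0.22   0.317 -0.004] q [ -7.6  19.1 -24.6   0.  -46.3 -86.3]
GO tool xyz [0.0024 0.0004 0.0007] spin 0.001
```

>>> play_rows(series=[-0.01, 0, 0, 0, -0.025, 0, 0, 0, -0.035, 0, 0, 0, -0.035, 0, 0, 0, -0.025, 0, 0, 0])

```text
time_s: 3.17
tcp_pos: [0.502, -0.2607, 0.2017]
eef_rot: [-104.4, 89.9, -18.4]
contact_force: [1.5, -1.0, -2.9]
gripper_width: 0.0129
```

```bash
python3 -c "
from h import *
from plant import *
togo(.5796,.0200,.2,72.5)
c=capture('side');cv2.imwrite('pics/b4.png',cv2.resize(c['img'][80:190,230:330],None,fx=5,fy=5,interpolation=cv2.INTER_NEAREST))
"
```

```text
t 3.1667 p [ 0.502  -0.2607  0.2017] theta 86.05 tilt [ 1.5e-03 -5.0e-04 -1.0e+00] w 0.0129
F [ 1.49 -0.97 -2.85] M [-0.085 -0.167 -0.017] q [ -7.6  11.3 -15.5   0.  -63.1 -86.3]
GO tool xyz [ 0.0017 -0.0581  0.2854] spin 0.2365
```

View pics/b4.png

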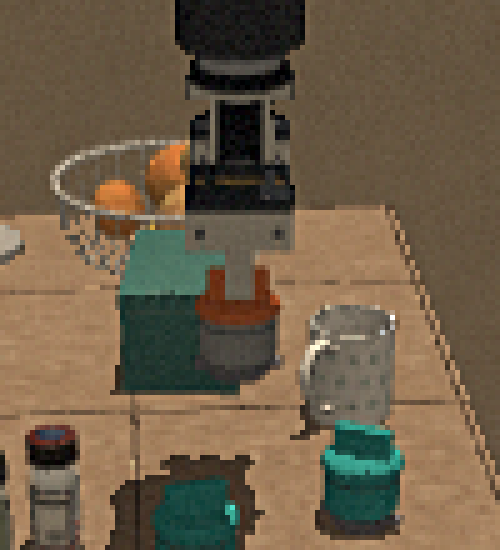

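The cup hangs upright in the grip (zoomed lid at about (238,307)). I'll carry it to above the socket.

>>> play_rows(series=[0, -0.003, 0.015, 0, 0, -0.006, 0.03, 0, 0, -0.0075, 0.037, 0, 0, -0.0075, 0.037, 0, 0, -0.0075, 0.037, 0])

```text
time_s: 3.63
tcp_pos: [0.5435, -0.1057, 0.1984]
eef_rot: [67.3, 89.9, 153.3]
contact_force: [0.7, 0.0, -3.3]
gripper_width: 0.013
```

>>> play_rows(series=[0, -0.0075, 0.037, 0, 0, -0.0075, 0.037, 0, 0, -0.0065, 0.03, 0, 0, -0.0035, 0.017, 0, 0, -0.0016, 0.0084, 0])

```text
time_s: 4.05
tcp_pos: [0.5796, 0.0227, 0.198]
eef_rot: [82.7, 89.9, 168.8]
contact_force: [1.4, -0.8, -3.5]
gripper_width: 0.0132
```

>>> play_rows(series=[0, 0, 0, 0.06, 0, 0, 0, 0.06, 0, 0, 0, 0.06, 0, 0, 0, 0.0565, 0, 0, 0, 0])

```text
time_s: 4.47
tcp_pos: [0.5789, 0.0197, 0.1982]
eef_rot: [112.3, 89.9, -175.4]
contact_force: [-0.5, -0.1, -2.5]
gripper_width: 0.0128
```

```bash
python3 -c "
from h import *
from plant import *
togo(.5796,.0200,.14,72.5)
c=capture('side');np.savez('b5.npz',**c);cv2.imwrite('pics/b5.png',cv2.resize(c['img'][130:240,220:330],None,fx=5,fy=5,interpolation=cv2.INTER_NEAREST))
"
```

```text
t 4.4667 p [0.5789 0.0197 0.1982] theta 72.31 tilt [-1.3e-03 -1.0e-04 -1.0e+00] w 0.0128
F [-0.53 -0.11 -2.49] M [-0.026 -0.037  0.013] q [  21.3   12.8  -14.    -0.   -63.3 -128.9]
GO tool xyz [ 0.0582 -0.0007  0.0006] spin -0.0033
```

View pics/b5.png

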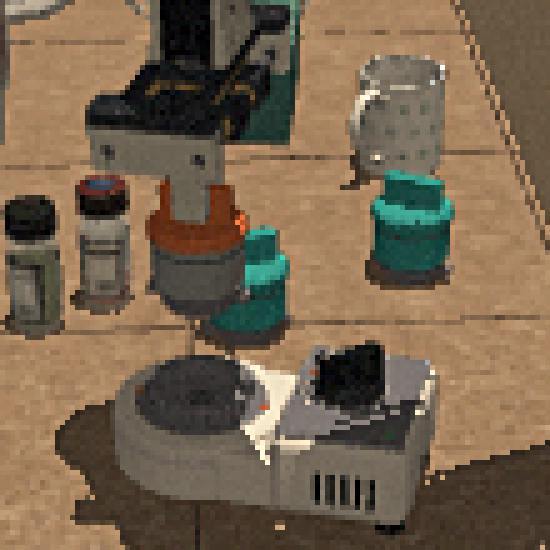

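Run:
```python
from h import *
c=np.load("b5.npz");im=c["img"].astype(int)
for z in(.187,.1922):print(proj(c,(.5789,.0197,z)))
print(proj(c,(.5889,.0197,.19))-proj(c,(.5789,.0197,.19)))
hsv=cv2.cvtColor(c["img"],cv2.COLOR_BGR2HSV)
for r in range(171,196):
    row=hsv[r,240:285];
    o=[240+i for i in range(45) if (row[i,0]<14 and row[i,1]>150 and row[i,2]>60)]
    print(r,(o[0],o[-1],(o[0]+o[-1])/2) if o else None,im[r,246:272].sum(1)//3 if r>182 else '')
```

```text
[259.20543866 174.48048906]
[259.16497311 173.06509411]
[-3.06206626  0.09631491]
171 (252, 266, 259.0) 
172 (251, 268, 259.5) 
173 (250, 268, 259.0) 
174 (249, 269, 259.0) 
175 (249, 269, 259.0) 
176 (249, 268, 258.5) 
177 (250, 268, 259.0) 
178 (251, 267, 259.0) 
179 (253, 265, 259.0) 
180 (255, 261, 258.0) 
181 None 
182 None 
183 None [121 137 132 142  74  61  67  71  70  74  74  78  73  76  75  74  74  76
  68  70  64  62  64 136 133 130]
184 None [131 140 137 143  91  58  66  68  74  69  74  72  70  73  73  72  75  72
  73  68  62  61  66 136 127 125]
185 None [122 138 142 139  60  60  66  68  73  71  74  72  74  74  75  73  74  64
  67  67  66  57  71 132 117 121]
186 None [136 147 141 111  41  64  73  70  73  74  73  72  75  76  77  75  70  68
  70  70  59  65  73 114 104 117]
187 None [146 151 149  77  41  61  68  73  68  69  70  77  71  71  69  74  72  68
  73  68  62  90  62 104  47  63]
188 None [129 141 133  87  85  72  60  69  74  71  73  70  79  72  73  73  72  68
  72  64  57  42  75 141  46  49]
189 None [ 64 138 136 144 147 150  62  41  63  72  76  72  71  75  70  76  77  70
  58  48  48  56  87  72  29  47]
190 None [139 132 133 144 131 129  90  46  42  52  51  47  51  55  58  51  51  53
  49  48  40  52  60  50  51  52]
191 None [138 134 134 134 128 124 132  92  44  45  46  47  54  53  52  51  51  60
  47  56  55  60  61  51  59  56]
192 None [136 135 135 131 127 121 133 132  92  52  59  53  51  46  54  52  49  58
  46  49  53  54  59  53  52  51]
193 None [137 127 131 127 128 124 135 146 151 126 122  71  66  72  65  74  49  50
  52  57  59  51  59  58  52  57]
194 None [137 132 124 122 119 133 138 142 140 136 132 112  76 152  44  58  41  43
  57  52  57  56  63  48  57  56]
195 None [104 106  95  94  83  81  75  78  80  81  76 112  57 100  49  54  60  44
  44  50  59  51  51  54  54  59]
```

>>> play_rows(series=[0.012, -0.0007, 0.0005, 0, 0.016, 0, 0, 0, 0.016, 0, 0, 0, 0.012, 0, 0, 0, 0, 0, 0, 0])

```text
time_s: 4.93
tcp_pos: [0.5783, 0.0197, 0.1398]
eef_rot: [118.1, 89.7, -169.3]
contact_force: [-0.1, 0.0, -2.8]
gripper_width: 0.0128
```

```bash
python3 -c "
from h import *
from plant import *
togo(.5796,.0200,.1214,72.5)
c=capture('side');np.savez('b6.npz',**c);cv2.imwrite('pics/b6.png',cv2.resize(c['img'][150:240,230:310],None,fx=6,fy=6,interpolation=cv2.INTER_NEAREST))
"
```

```text
t 4.9333 p [0.5783 0.0197 0.1398] theta 72.54 tilt [-5.e-03 -9.e-04 -1.e+00] w 0.0128
F [-0.11  0.   -2.78] M [-0.139  0.047 -0.01 ] q [ 2.130e+01  1.580e+01 -1.820e+01 -1.000e-01 -5.620e+01 -1.287e+02]
GO tool xyz [ 0.0183 -0.0012  0.0008] spin 0.0007
```

View pics/b6.png

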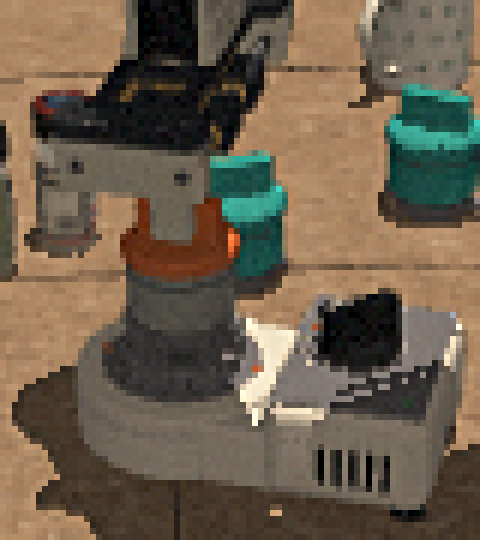

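The cup is centred over the collar (zoomed column ~180), and its bar lies in line with the dots. Lowering slowly.

>>> play_rows(series=[0.003, -0.0008, 0.0005, 0, 0.003, 0, 0, 0, 0.003, 0, 0, 0, 0.002, 0, 0, 0, 0, 0, 0, 0])

```text
time_s: 5.4
tcp_pos: [0.5811, 0.0206, 0.1313]
eef_rot: [106.5, 90.0, 179.0]
contact_force: [-0.3, -0.9, -3.2]
gripper_width: 0.0128
```

```bash
python3 -c "
from h import *
togo(.5796,.0200,.1214,72.5)
"
```

```text
t 5.4 p [0.5811 0.0206 0.1313] theta 72.49 tilt [-3.e-04  0.e+00 -1.e+00] w 0.0128
F [-0.27 -0.93 -3.21] M [-0.062 -0.017  0.04 ] q [  21.3   16.4  -18.7   -0.   -54.9 -128.8]
GO tool xyz [ 0.0099  0.0013 -0.001 ] spin -0.0002
```

>>> play_rows(series=[0.002, 0.0006, -0.0005, 0, 0.002, 0, 0, 0, 0.001, 0, 0, 0, 0, 0, 0, 0, 0, 0, 0, 0])

```text
time_s: 5.82
tcp_pos: [0.5803, 0.0202, 0.1263]
eef_rot: [126.8, 90.0, -160.7]
contact_force: [0.0, -1.0, -4.3]
gripper_width: 0.0129
```

```bash
python3 -c "
from h import *
togo(.5796,.0200,.1214,72.5)
"
```

```text
t 5.8167 p [0.5803 0.0202 0.1263] theta 72.48 tilt [-7.e-04 -2.e-04 -1.e+00] w 0.0129
F [ 0.02 -0.97 -4.29] M [-0.589  0.056  0.078] q [  21.3   16.6  -19.1   -0.   -54.3 -128.8]
GO tool xyz [ 0.0049  0.0006 -0.0004] spin -0.0004
```

>>> play_rows(series=[0.002, 0, 0, 0, 0.0015, 0, 0, 0, 0.001, 0, 0, 0, 0.0005, 0, 0, 0, 0, 0, 0, 0])

```text
time_s: 6.23
tcp_pos: [0.5805, 0.0202, 0.1216]
eef_rot: [145.7, 90.0, -141.8]
contact_force: [-0.5, -2.5, -1.6]
gripper_width: 0.0126
```

```bash
python3 -c "
from h import *
from plant import *
togo(.5796,.0200,.1214,72.5)
c=capture('side');np.savez('b7.npz',**c);cv2.imwrite('pics/b7.png',cv2.resize(c['img'][150:240,230:310],None,fx=6,fy=6,interpolation=cv2.INTER_NEAREST))
"
```

```text
t 6.2333 p [0.5805 0.0202 0.1216] theta 72.49 tilt [-3.e-04 -3.e-04 -1.e+00] w 0.0126
F [-0.53 -2.51 -1.61] M [-0.976  0.377 -0.033] q [  21.3   16.9  -19.4    0.   -53.7 -128.8]
GO tool xyz [ 0.0002  0.0008 -0.0004] spin -0.0002
```

View pics/b7.png

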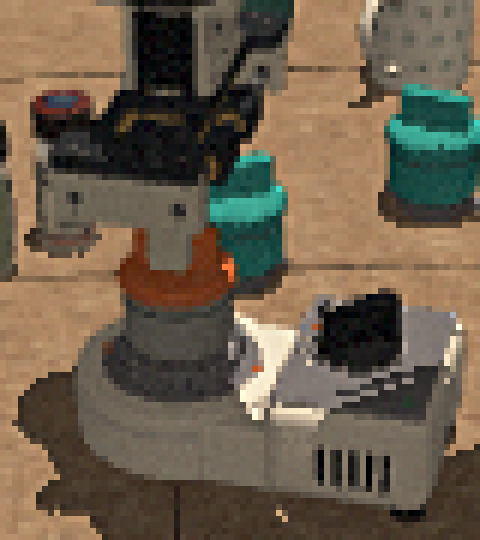

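>>> play_rows(series=[0.0007, 0, 0, 0, 0.0007, 0, 0, 0, 0.0006, 0, 0, 0, 0, 0, 0, 0, 0, 0, 0, 0])

```text
time_s: 6.7
tcp_pos: [0.5808, 0.02, 0.1215]
eef_rot: [-94.2, 89.9, -21.7]
contact_force: [-5.5, -2.2, 11.9]
gripper_width: 0.013
```

```bash
python3 -c "
from h import *
togo(.5796,.0200,.1214,72.5)
"
```

```text
t 6.7 p [0.5808 0.02   0.1215] theta 72.52 tilt [ 1.2e-03 -5.0e-04 -1.0e+00] w 0.013
F [-5.53 -2.23 11.91] M [-1.015  2.543 -0.046] q [ 2.130e+01  1.690e+01 -1.950e+01  1.000e-01 -5.350e+01 -1.288e+02]
GO tool xyz [ 0.0001  0.0011 -0.0004] spin 0.0003
```

The force rose sharply to 12 N at TCP z 0.1215, which is the expected seated height. Releasing the cup.

>>> play_rows(series=[-0.001, 0, 0, 0, 0, 0, 0, 0, 0, 0, 0, 0, 0, 0, 0, 0, 0, 0, 0, 0], jaw=50)

```text
time_s: 7.12
tcp_pos: [0.5808, 0.0206, 0.1204]
eef_rot: [-34.1, 90.0, 38.4]
contact_force: [0.1, -0.7, -0.1]
gripper_width: 0.0401
```

>>> play_rows(series=[-0.005, 0, 0, 0, -0.015, 0, 0, 0, -0.025, 0, 0, 0, -0.025, 0, 0, 0, -0.02, 0, 0, 0])

```text
time_s: 7.53
tcp_pos: [0.581, 0.0203, 0.2127]
eef_rot: [-73.2, 89.9, -0.7]
contact_force: [1.2, -0.6, 0.0]
gripper_width: 0.0437
```

```bash
python3 -c "
from h import *
from plant import *
togo(.4800,.0500,.14,108.6)
c=capture('side');np.savez('b8.npz',**c);cv2.imwrite('pics/b8.png',cv2.resize(c['img'][150:240,230:310],None,fx=6,fy=6,interpolation=cv2.INTER_NEAREST))
"
```

```text
t 7.5333 p [0.581  0.0203 0.2127] theta 72.5 tilt [ 0.0012 -0.     -1.    ] w 0.0437
F [ 1.22 -0.56  0.04] M [-0.026 -0.169  0.016] q [  21.3   12.3  -12.7    0.   -64.9 -128.8]
GO tool xyz [ 0.0725  0.1053 -0.0021] spin -0.6301
```

View pics/b8.png

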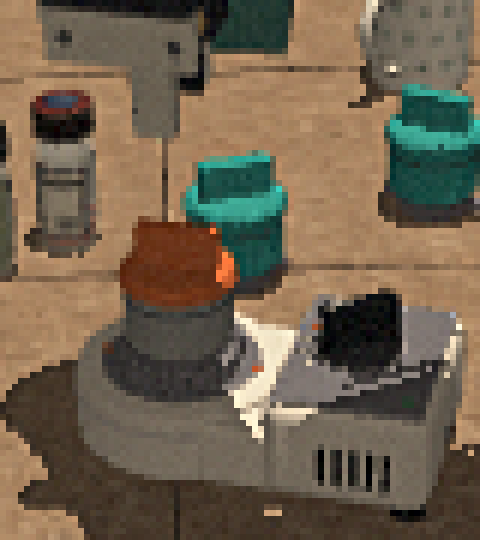

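The cup sits on the collar and upright in the zoomed side view (lid at ~(180,270)), with the bar along the mill's axis. If I gripped the dial straight off, joint 6 would end near −176°, past its range. I'll turn the tool by the equivalent half-turn first.

>>> play_rows(series=[0, 0.02, 0, 0, 0, 0.035, 0, 0, 0, 0.03, 0, 0, 0, 0.015, -0.001, 0, 0, 0.005, -0.001, -0.04])

```text
time_s: 8.0
tcp_pos: [0.4777, 0.0504, 0.2111]
eef_rot: [-15.4, 89.9, 59.4]
contact_force: [0.4, 1.3, 0.3]
gripper_width: 0.0436
```

>>> play_rows(series=[0, 0, 0, -0.12, 0, 0, 0, -0.12, 0, 0, 0, -0.12, 0, 0, 0, -0.12, 0, 0, 0, -0.12])

```text
time_s: 8.42
tcp_pos: [0.4799, 0.0501, 0.2108]
eef_rot: [-74.8, 90.0, 34.7]
contact_force: [-0.1, -0.5, -0.5]
gripper_width: 0.0439
```

>>> play_rows(series=[0, 0, 0, -0.12, 0, 0, 0, -0.12, 0, 0, 0, -0.12, 0, 0, 0, -0.12, 0, 0, 0, -0.12])

```text
time_s: 8.83
tcp_pos: [0.4799, 0.0501, 0.2107]
eef_rot: [-110.4, 90.0, 33.5]
contact_force: [0.3, -0.6, -0.1]
gripper_width: 0.0436
```

>>> play_rows(series=[0, 0, 0, -0.12, 0, 0, 0, -0.12, 0, 0, 0, -0.12, 0, 0, 0, -0.12, 0, 0, 0, -0.12])

```text
time_s: 9.25
tcp_pos: [0.4799, 0.05, 0.2107]
eef_rot: [-149.8, 90.0, 28.4]
contact_force: [-0.8, -0.4, -0.7]
gripper_width: 0.0439
```

>>> play_rows(series=[0, 0, 0, -0.12, 0, 0, 0, -0.12, 0, 0, 0, -0.12, 0, 0, 0, -0.12, 0, 0, 0, -0.12])

```text
time_s: 9.67
tcp_pos: [0.4799, 0.0501, 0.2107]
eef_rot: [-176.5, 90.0, 36.2]
contact_force: [-0.3, 0.8, -1.0]
gripper_width: 0.0435
```

>>> play_rows(series=[0, 0, 0, -0.12, 0, 0, 0, -0.12, 0, 0, 0, -0.12, 0, 0, 0, -0.12, 0, 0, 0, -0.12])

```text
time_s: 10.08
tcp_pos: [0.4799, 0.0501, 0.2107]
eef_rot: [143.1, 90.0, 30.1]
contact_force: [0.4, -0.2, -0.1]
gripper_width: 0.0438
```

Run:
```python
from h import *
from plant import *
togo(.4803,.0507,.086,108.6)
c=capture('side');np.savez('b9.npz',**c);cv2.imwrite('pics/b9.png',cv2.resize(c['img'][130:240,230:320],None,fx=6,fy=6,interpolation=cv2.INTER_NEAREST))
print("seated bar ends at .140:",[proj(c,(.5800+s*.024*np.cos(.305),.0200-s*.024*np.sin(.305),.14)) for s in(1,-1)])
for yaw in(15,18.6,22):
  a=np.radians(yaw);print(yaw,[proj(c,(.4803+s*.023*np.cos(a),.0507+s*.023*np.sin(a),.106)) for s in(1,-1)])
```

```text
t 10.0833 p [0.4799 0.0501 0.2107] theta -112.99 tilt [ 2.e-04  1.e-04 -1.e+00] w 0.0438
F [ 0.43 -0.2  -0.13] M [-0.067  0.142  0.029] q [ 29.4   2.8 -24.2  -0.  -62.9  37.6]
GO tool xyz [ 1.247e-01  1.000e-04 -7.000e-04] spin -0.7259
seated bar ends at .140: [array([252.35119288, 186.2265769 ]), array([266.18288065, 187.9042424 ])]
15 [array([283.22777819, 200.73877443]), array([296.2886572 , 198.43099958])]
18.6 [array([283.38638561, 200.95362702]), array([296.11939729, 198.22067721])]
22 [array([283.55981549, 201.15192122]), array([295.93702023, 198.02728101])]
```

View pics/b9.png

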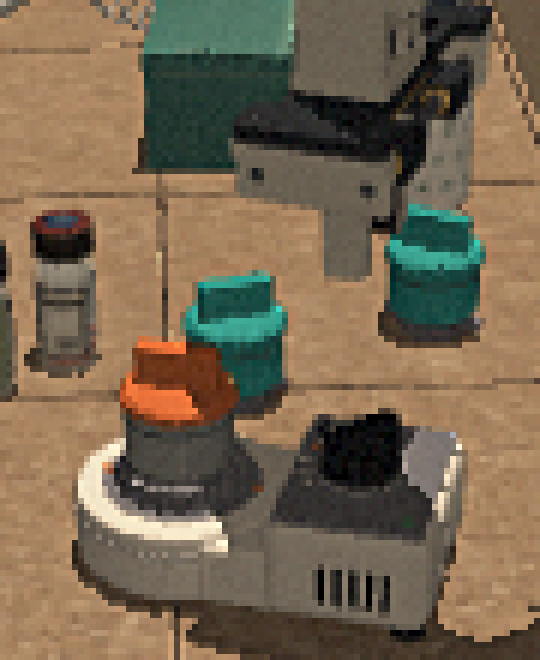

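The seated bar's top edge runs from about (252,186) to (266,188), as predicted for a top at z = 0.140, so the cup is fully down. The dial bar runs from about (283,200) to (295,198), which fits my estimate of its pose. Next I'll finish the turn and go down onto the dial.

>>> play_rows(series=[0.005, 0, 0, -0.121, 0.01, 0, 0, -0.121, 0.012, 0, 0, -0.121, 0.012, 0, 0, -0.121, 0.012, 0, 0, -0.121])

```text
time_s: 10.55
tcp_pos: [0.48, 0.0501, 0.1593]
eef_rot: [107.6, 90.0, 29.1]
contact_force: [-0.2, 0.5, 0.6]
gripper_width: 0.0435
```

>>> play_rows(series=[0.012, 0, 0, -0.121, 0.012, 0, 0, 0, 0.012, 0, 0, 0, 0.004, 0, 0, 0, 0, 0, 0, 0])

```text
time_s: 10.97
tcp_pos: [0.4793, 0.0498, 0.1188]
eef_rot: [-82.1, 89.9, -153.9]
contact_force: [-0.0, -0.0, 1.0]
gripper_width: 0.0437
```

Run:
```python
from h import *
from plant import *
togo(.4803,.0507,.086,108.6)
c=capture('side');np.savez('b10.npz',**c);cv2.imwrite('pics/b10.png',cv2.resize(c['img'][150:240,230:320],None,fx=7,fy=7,interpolation=cv2.INTER_NEAREST))
```

```text
t 10.9667 p [0.4793 0.0498 0.1188] theta -71.86 tilt [-1.8e-03 -9.0e-04 -1.0e+00] w 0.0437
F [-0.03 -0.02  0.99] M [-0.063  0.118  0.025] q [ 29.4   8.3 -31.6  -0.  -50.2  78.8]
GO tool xyz [ 0.0328  0.0013 -0.0006] spin -0.008
```

View pics/b10.png

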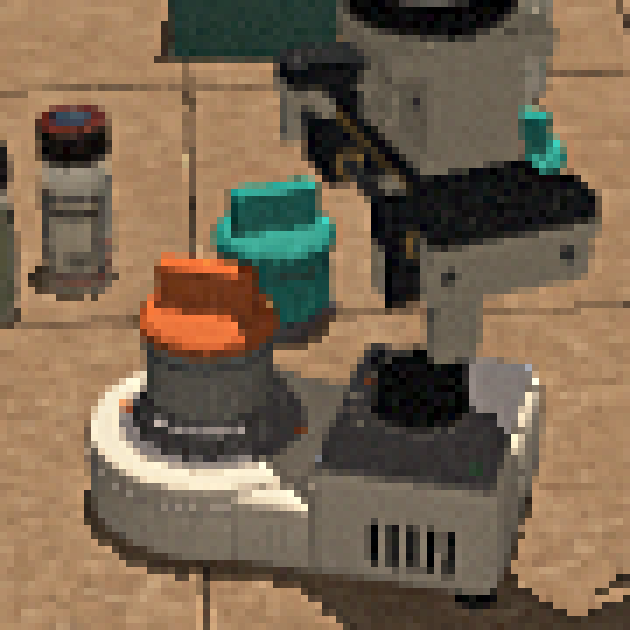

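The near finger is in front of the dial bar, at zoomed (455,345), so the jaws straddle it and the body clears the cup. Going down and gripping.

>>> play_rows(series=[0.008, 0.001, -0.0005, 0, 0.01, 0, 0, 0, 0.008, 0, 0, 0, 0.0045, 0, 0, 0, 0, 0, 0, 0])

```text
time_s: 11.43
tcp_pos: [0.4801, 0.0506, 0.0882]
eef_rot: [-84.1, 89.9, -155.9]
contact_force: [-0.7, -0.4, 0.6]
gripper_width: 0.0438
```

>>> play_rows(series=[0, 0, 0, 0, 0, 0, 0, 0, 0, 0, 0, 0, 0, 0, 0, 0, 0, 0, 0, 0], jaw=0, squeeze=40)

```text
time_s: 11.85
tcp_pos: [0.4808, 0.0509, 0.0894]
eef_rot: [100.0, 90.0, 28.3]
contact_force: [-0.6, -0.2, 0.3]
gripper_width: 0.0161
```

>>> play_rows(series=[0, 0, 0, 0, 0, 0, 0, 0, 0, 0, 0, 0, 0, 0, 0, 0, 0, 0, 0, 0])

```text
time_s: 12.27
tcp_pos: [0.4811, 0.0497, 0.0894]
eef_rot: [1.4, 89.9, -70.3]
contact_force: [4.3, -7.1, -0.5]
gripper_width: 0.0124
```

Run:
```python
from h import *
togo(.4803,.0507,.086,34.2)
```

```text
t 12.2667 p [0.4811 0.0497 0.0894] theta -71.71 tilt [ 6.0e-04 -1.6e-03 -1.0e+00] w 0.0124
F [ 4.28 -7.11 -0.52] M [-3.024 -1.294  0.101] q [ 29.3  10.6 -33.5   0.1 -45.9  78.8]
GO tool xyz [ 0.0034 -0.0005 -0.0012] spin 1.293
```

>>> play_rows(series=[0, 0, 0.0012, 0, 0, 0, 0, 0.06, 0, 0, 0, 0.08, 0, 0, 0, 0.08, 0, 0, 0, 0.08])

```text
time_s: 12.68
tcp_pos: [0.4812, 0.0495, 0.0894]
eef_rot: [70.2, 90.0, -18.9]
contact_force: [0.4, -3.1, 2.3]
gripper_width: 0.0125
```

Run:
```python
from h import *
togo(.4803,.0507,.086,34.2)
```

```text
t 12.6833 p [0.4812 0.0495 0.0894] theta -89.14 tilt [ 4.e-04 -1.e-04 -1.e+00] w 0.0125
F [ 0.38 -3.12  2.32] M [-0.778  0.087  0.058] q [ 29.2  10.6 -33.5   0.  -45.9  61.6]
GO tool xyz [ 0.0034 -0.0009 -0.0012] spin 0.9889
```

Forces are small. Turning on.

>>> play_rows(series=[0, 0, 0, 0.08, 0, 0, 0, 0.08, 0, 0, 0, 0.08, 0, 0, 0, 0.08, 0, 0, 0, 0.08])

```text
time_s: 13.1
tcp_pos: [0.4812, 0.0494, 0.0894]
eef_rot: [83.6, 90.0, -28.4]
contact_force: [-0.4, -1.9, 2.6]
gripper_width: 0.0125
```

>>> play_rows(series=[0, 0, 0, 0.08, 0, 0, 0, 0.08, 0, 0, 0, 0.08, 0, 0, 0, 0.08, 0, 0, 0, 0.08])

```text
time_s: 13.52
tcp_pos: [0.4812, 0.0494, 0.0894]
eef_rot: [94.2, 90.0, -40.8]
contact_force: [0.4, -3.5, 1.8]
gripper_width: 0.0125
```

Run:
```python
from h import *
togo(.4803,.0507,.086,34.2)
```

```text
t 13.5167 p [0.4812 0.0494 0.0894] theta -134.98 tilt [ 4.e-04 -3.e-04 -1.e+00] w 0.0125
F [ 0.4  -3.54  1.78] M [-1.    -0.037  0.107] q [ 29.2  10.6 -33.5   0.  -45.9  15.8]
GO tool xyz [ 0.0034 -0.0016 -0.0003] spin 0.1889
```

>>> play_rows(series=[0, 0, 0, 0.05, 0, 0, 0, 0.05, 0, 0, 0, 0.04, 0, 0, 0, 0.03, 0, 0, 0, 0.01])

```text
time_s: 13.93
tcp_pos: [0.4812, 0.0494, 0.0894]
eef_rot: [102.4, 90.0, -42.7]
contact_force: [-0.1, -2.2, 3.8]
gripper_width: 0.0127
```

Run:
```python
from h import *
from plant import *
togo(.4803,.0507,.086,34.2)
for n,b in(("side",(150,240,230,320)),("top",(140,240,200,300))):
  c=capture(n);np.savez('c1%s.npz'%n,**c);cv2.imwrite('pics/c1%s.png'%n,cv2.resize(c['img'][b[0]:b[1],b[2]:b[3]],None,fx=6,fy=6,interpolation=cv2.INTER_NEAREST))
```

```text
t 13.9333 p [0.4812 0.0494 0.0894] theta -145.15 tilt [ 4.e-04 -3.e-04 -1.e+00] w 0.0127
F [-0.07 -2.24  3.75] M [-1.192  0.033  0.148] q [ 29.2  10.6 -33.5   0.  -45.9   5.6]
GO tool xyz [ 0.0034 -0.0016 -0.    ] spin 0.0114
```

View pics/c1side.png

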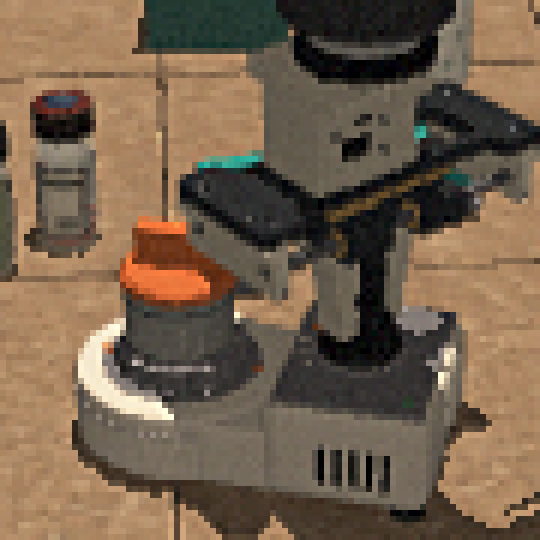

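View pics/c1top.png

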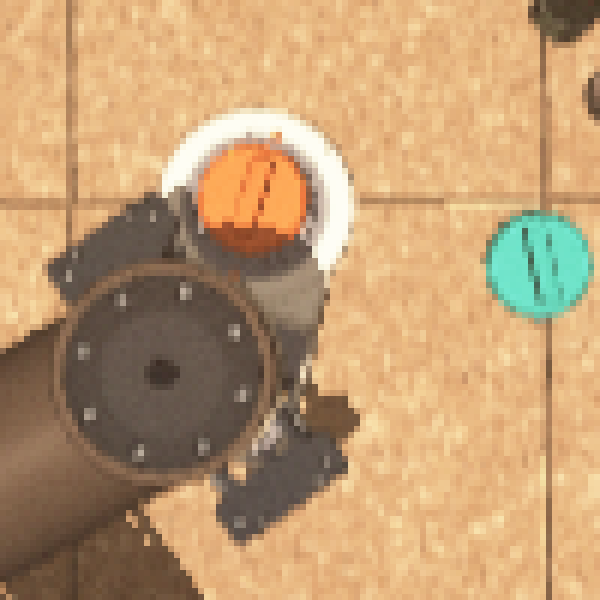

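The tool has turned 1.28 rad and the moment is 0.15 N m, which is the level for climbing a click. The gripper stays clear of the cup. I'll push gently until the end stop shows in the moment.

>>> play_rows(series=[0, 0, 0, 0.01, 0, 0, 0, 0.01, 0, 0, 0, 0.01, 0, 0, 0, 0, 0, 0, 0, 0])

```text
time_s: 14.45
tcp_pos: [0.4812, 0.0494, 0.0894]
eef_rot: [80.6, 90.0, -66.1]
contact_force: [-0.0, -4.3, 5.5]
gripper_width: 0.0126
```

Run:
```python
from h import *
togo(.4803,.0507,.086,34.2)
```

```text
t 14.45 p [0.4812 0.0494 0.0894] theta -146.73 tilt [ 3.e-04 -6.e-04 -1.e+00] w 0.0126
F [-0.05 -4.3   5.54] M [-1.655  0.189  0.371] q [ 29.3  10.6 -33.5   0.  -45.9   4. ]
GO tool xyz [ 0.0034 -0.0016  0.    ] spin -0.0163
```

>>> play_rows(series=[0, 0, 0, 0.01, 0, 0, 0, 0.01, 0, 0, 0, 0.01, 0, 0, 0, 0, 0, 0, 0, 0])

```text
time_s: 14.87
tcp_pos: [0.4812, 0.0494, 0.0894]
eef_rot: [77.5, 90.0, -71.0]
contact_force: [-0.4, -4.2, 5.1]
gripper_width: 0.0129
```

Run:
```python
from h import *
togo(.4803,.0507,.086,34.2)
```

```text
t 14.8667 p [0.4812 0.0494 0.0894] theta -148.41 tilt [ 3.e-04 -8.e-04 -1.e+00] w 0.0129
F [-0.41 -4.15  5.09] M [-1.717  0.176  0.735] q [ 29.3  10.6 -33.5   0.1 -45.9   2.3]
GO tool xyz [ 0.0034 -0.0016  0.0001] spin -0.0456
```

The moment rose from 0.15 to 0.74 N m, so the dial is at its end stop, past the third click. I'll ease off a little and hold for over two seconds.

>>> play_rows(series=[0, 0, 0, -0.01, 0, 0, 0, -0.01, 0, 0, 0, 0, 0, 0, 0, 0, 0, 0, 0, 0])

```text
time_s: 15.28
tcp_pos: [0.4812, 0.0494, 0.0894]
eef_rot: [76.1, 90.0, -71.1]
contact_force: [-0.4, -4.4, 5.2]
gripper_width: 0.0127
```

>>> play_rows(series=[0, 0, 0, 0, 0, 0, 0, 0, 0, 0, 0, 0, 0, 0, 0, 0, 0, 0, 0, 0])

```text
time_s: 15.7
tcp_pos: [0.4812, 0.0494, 0.0894]
eef_rot: [75.6, 90.0, -71.7]
contact_force: [-0.2, -4.3, 5.0]
gripper_width: 0.0128
```

>>> play_rows(series=[0, 0, 0, 0, 0, 0, 0, 0, 0, 0, 0, 0, 0, 0, 0, 0, 0, 0, 0, 0])

```text
time_s: 16.12
tcp_pos: [0.4812, 0.0494, 0.0894]
eef_rot: [74.1, 90.0, -73.2]
contact_force: [-1.3, -4.1, 5.8]
gripper_width: 0.0127
```

>>> play_rows(series=[0, 0, 0, 0, 0, 0, 0, 0, 0, 0, 0, 0, 0, 0, 0, 0, 0, 0, 0, 0])

```text
time_s: 16.53
tcp_pos: [0.4812, 0.0494, 0.0894]
eef_rot: [82.6, 90.0, -64.7]
contact_force: [-0.0, -5.5, 5.5]
gripper_width: 0.0127
```

>>> play_rows(series=[0, 0, 0, 0, 0, 0, 0, 0, 0, 0, 0, 0, 0, 0, 0, 0, 0, 0, 0, 0])

```text
time_s: 16.95
tcp_pos: [0.4812, 0.0494, 0.0894]
eef_rot: [76.1, 90.0, -71.2]
contact_force: [-0.5, -4.5, 5.3]
gripper_width: 0.0125
```

>>> play_rows(series=[0, 0, 0, 0, 0, 0, 0, 0, 0, 0, 0, 0, 0, 0, 0, 0, 0, 0, 0, 0])

```text
time_s: 17.37
tcp_pos: [0.4812, 0.0494, 0.0894]
eef_rot: [79.3, 90.0, -68.0]
contact_force: [-0.1, -5.4, 5.5]
gripper_width: 0.013
```

>>> play_rows(series=[0, 0, 0, 0, 0, 0, 0, 0, 0, 0, 0, 0, 0, 0, 0, 0, 0, 0, 0, 0])

```text
time_s: 17.78
tcp_pos: [0.4812, 0.0494, 0.0894]
eef_rot: [77.0, 90.0, -70.3]
contact_force: [-0.9, -4.5, 5.4]
gripper_width: 0.0125
```

>>> play_rows(series=[0, 0, 0, 0, 0, 0, 0, 0, 0, 0, 0, 0, 0, 0, 0, 0, 0, 0, 0, 0])

```text
time_s: 18.2
tcp_pos: [0.4812, 0.0494, 0.0894]
eef_rot: [80.0, 90.0, -67.3]
contact_force: [-0.7, -4.6, 5.1]
gripper_width: 0.0127
```

Run:
```python
from h import *
from plant import *
togo(.4803,.0507,.086,34.2)
o=np.zeros((600,780,3),np.uint8)
c=capture("side");i=cv2.resize(c['img'][140:240,220:350],None,fx=6,fy=6,interpolation=cv2.INTER_NEAREST);cv2.imwrite('pics/c2side.png',i)
c=capture("top");cv2.imwrite('pics/c2top.png',c["img"])
```

```text
t 18.2 p [0.4812 0.0494 0.0894] theta -147.28 tilt [ 3.e-04 -7.e-04 -1.e+00] w 0.0127
F [-0.65 -4.58  5.06] M [-1.699  0.091  0.558] q [ 29.3  10.6 -33.5   0.1 -45.9   3.4]
GO tool xyz [ 0.0034 -0.0016  0.    ] spin -0.0259
```

View pics/c2side.png

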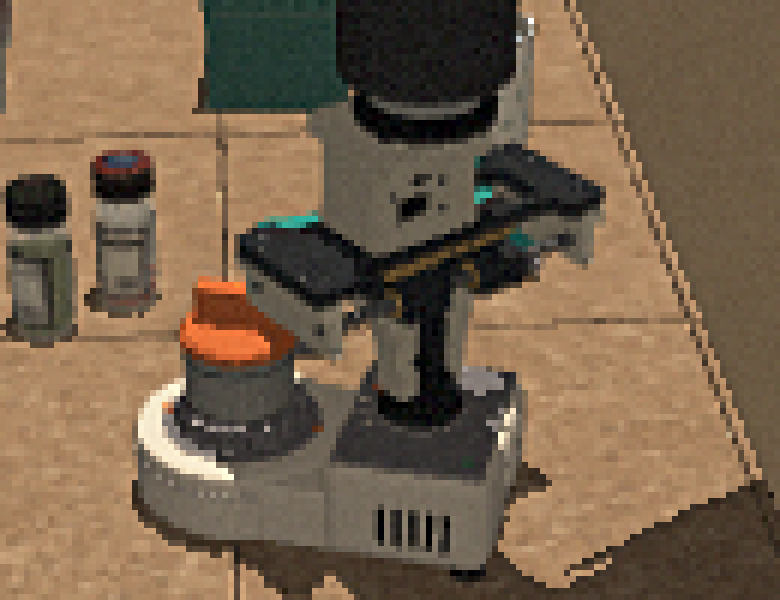

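View pics/c2top.png

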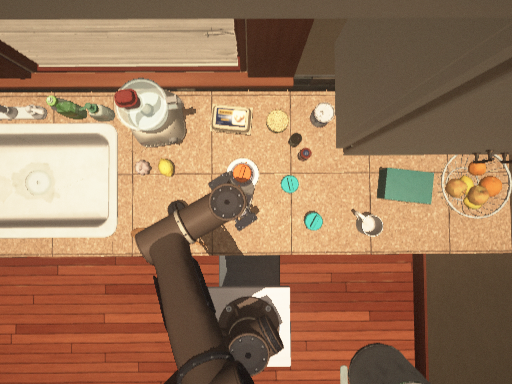

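Run:
```python
from h import *
from plant import *
c=capture("side");cv2.imwrite('pics/c3.png',c["img"])
d=cv2.absdiff(c["img"],np.load("side0.npz")["img"]).max(2)
# cup bar top edge now vs after release
a=np.load("b9.npz")["img"]
for n,i in(("rel",a),("now",c["img"])):
    m=mask(i,2,18,150,60);k=np.zeros_like(m);k[180:202,248:262]=m[180:202,248:262];ys,xs=np.nonzero(k);print(n,xs.min(),ys.min(),k[:,:].sum()//255)
```

```text
rel 250 186 150
now 250 186 146
```

View pics/c3.png

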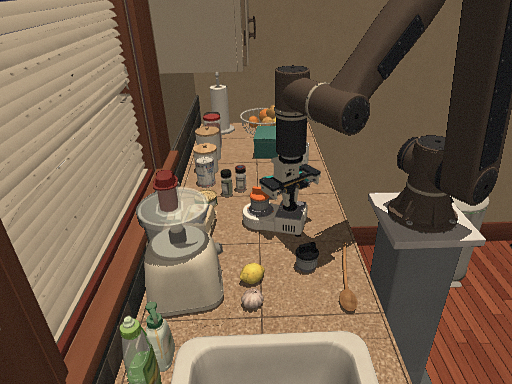

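The seated cup hasn't moved since I let it go (bar corner still at (250,186)). The coffee cup at (307,257), lemon, garlic and spoon are where they started. The dial has been held at its stop for over 3 s, so I'm handing in.

```bash
python3 -c "
from plant import *
print(close_job())"
```

```text
the job is handed in; nothing more can be done
None
```

The orange-lidded cup is in the mill's socket and released. The dial is at the end of its travel, and I handed in at about 18 s with the gripper still holding it there.

- **Cup:** contact came at the expected height (TCP z 0.1215, 12 N). After release, the bar's top edge lay within about half a pixel of where it should be for a fully seated cup in line with the keyways. It had not moved by the last picture.
- **Dial:** I turned it clockwise until the moment jumped from 0.15 to 0.74 N m, which I took as the end stop just past the third click. I then eased off slightly. It was held there for over 3 s, still at about 0.56 N m. The gripper hid the pointer, so the dial angle comes from the tool's turn and the moment, not from a picture.
- **Other things:** the coffee cup, spoon, lemon, garlic, jars and mug looked unmoved in the last pictures, as did the turquoise cups. I did not check the tuna tin separately. Forces stayed low throughout.
- **Small disagreements:** the two views put the socket centre about 1 to 2 mm apart. The dial's centre was about 1 mm off my estimate, which gave roughly 8 N sideways when I gripped it, so I shifted the grip by 1.2 mm.

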